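Load the sampler tray in reverse order

ROBOT

A 6-joint arm with a two-finger parallel gripper is mounted at the origin on the work surface. World frame = base frame: x ahead of the robot, y to its left, z up, the work surface at z = 0. Lengths are in mm, angles in degrees, forces in N, time in s.
With the tool pointing down it reaches from about 300 to 850 mm from the base axis. Payload 4.2 kg.
Tool frame: the origin (TCP) lies on the centre line of the jaws, within the pads' length; the fingertips stand 11 mm ahead of it and the grasp point (between the pads) lies 8 mm behind it; z points along the fingers, y is the line along which they close (so a half turn about z gives the same grasp; the last joint's range is limited). The gripper opens to 91 mm and grips with 3 to 60 N. Pads are 32 mm wide; open, the fingers measure 118 mm over their backs; the gripper's body (76 mm by 178 mm) begins 60 mm behind the grasp point.
Start: joints at [-71.906, 18.312, 89.639, -0, 72.044, -1.146], TCP at [189.48, -542.899, 224.976] pointing down, gripper open.
Joint ranges: [-177.97, 177.97], [-48.28, 115.42], [12.27, 149.76], [-77.06, 257.06], [2.81, 150.46], [-146.56, 146.56]. Speed limits (degrees/s): [147.25, 147.25, 180, 180, 180, 180].

INTERFACE

Orientations are given as [roll, pitch, yaw] about the fixed x, y, z axes, in that order (R = Rz(yaw) Ry(pitch) Rx(roll)).
In Python, from workcell import env, grab_frame, camera_model, models gives the robot as it stands.
- The arm moves only by the shell command python3 -m crank 'ROWS' [FORCE]. ROWS is text: rows parted by semicolons, each of 7 numbers parted by spaces: the closure, from -1 (fully open) to 1 (shut), so that 0 is half open, then the shift along the tool's x, y, z in mm, then the turn, a rotation vector about the tool's x, y, z in degrees. A call has 1 to 10 rows; each row shifts and turns the commanded pose from where the row before left it, along the tool's axes as they then stand; what a row does not reach is not made up. A row lasts 1/8 s, in which the tool goes at most 62.5 mm and 10.7 degrees, less where a joint would pass 70% of its speed; a pose out of reach is approached as far as the arm can. A call is refused whole if a number of a shift passes 62.5 or a number of a turn 10.7, either way. A call with a gripper value outside its range is refused whole. The fingers move at their own pace and stop on an object; FORCE is the grip in N (left out, the last holds). Time passes only in rows, so rows that do not move let the fingers close. It gives the time, the measured TCP pose, the force, the opening and the grip force at its end, in the units of the state.
- env.state(): the state, without advancing time (a new reading comes with each control period).
- grab_frame(name): name is "scene" or "top"; returns the picture (420x560x3 uint8, blue, green, red); there is no depth.
- camera_model(name): a dict with "K" (3x3 intrinsics, pixels), "R" (3x3) and "t" (3): a world point X has camera coordinates R X + t. Camera axes: x right, y down, z forward; pixel columns grow to the right and rows downward; lengths in mm; the calibration is good to about 2 mm. A picture is of the moment at which its call begins. camera_model takes no time and is no camera call.
- env.job_done(): hands the job in; it is judged then, once.
Trained networks look in the newest picture that a camera, given by its name, has taken for a name from the list of things; names that differ only in an ending like _2 or _b are one class to them, and where a whole thing is asked for, a point or a joint stands for the part that bears it (a point fixed in the world has none). Each returns a list of dicts, best first, with "p" (0 to 1); they miss things now and then, are a little off and sometimes report something else, mostly with a low value. They report only what shows in the picture. A call takes as long as a camera call.
- models.search_frame(name, camera): "point" ([x, y, z] in mm, in world coordinates, good to about 4 mm: the middle of the surface that is visible of it).
The state is a dict: "time_s": time; "qpos": joint angles; "qvel": joint speeds; "effort": joint torques, N m; "ee_pos": TCP position; "ee_rot": TCP orientation; "force": force on the tool from outside, world axes, zero at the start; "torque": the same for the moment, N m; "gripper_width": finger opening in mm; "gripper_force": force on a finger pad.
Only numpy, scipy, OpenCV 4.12 (cv2) and the standard library are available. Lean on these libraries where they do the work, as an engineer would, in place of code of your own. Each camera call takes 0.05 s, during which the arm holds its last target. There are 200 camera calls.

TASK

Move the four capped sample bottles from the prep rack (the row of coloured cups) into the wells of the grey sampler tray, in reverse order: the bottle in the cup farthest from the robot goes in the well next to the green start block, the next one in the second well, and so on, until the bottle in the cup nearest the robot is in the well next to the grey block. Let no bottle topple on the way, and leave each one standing flat on the floor of its own well.

Things in the scene. Friction and masses are not known exactly. Their poses are not given: they have to be found in the camera images.
- bottle_blue: loose amber glass sample bottle with a blue screw cap and a white paper label, 70 g or so. Round, 32 mm across over both the body (0 to 50 mm high) and the cap (60 to 80 mm high), narrower neck between; 80 mm tall. Origin at the centre of its underside, z up along its axis. It starts upright in the blue cup, up to 5 mm off the cup's centre.
- bottle_red: loose amber glass sample bottle with a red screw cap and a white paper label, 70 g or so. Round, 32 mm across over both the body (0 to 50 mm high) and the cap (60 to 80 mm high), narrower neck between; 80 mm tall. Origin at the centre of its underside, z up along its axis. It starts upright in the red cup, up to 5 mm off the cup's centre.
- bottle_yellow: loose amber glass sample bottle with a yellow screw cap and a white paper label, 70 g or so. Round, 32 mm across over both the body (0 to 50 mm high) and the cap (60 to 80 mm high), narrower neck between; 80 mm tall. Origin at the centre of its underside, z up along its axis. It starts upright in the yellow cup, up to 5 mm off the cup's centre.
- bottle_white: loose amber glass sample bottle with a white screw cap and a white paper label, 70 g or so. Round, 32 mm across over both the body (0 to 50 mm high) and the cap (60 to 80 mm high), narrower neck between; 80 mm tall. Origin at the centre of its underside, z up along its axis. It starts upright in the white cup, up to 5 mm off the cup's centre.
- cup_blue: blue square cup fixed on the prep rack, where the blue-capped bottle starts. 53 (x) x 58 x 14 mm high, walls and floor 4 mm. Origin: centre of its underside, 10 mm above the table. The four cups stand in a straight row, 56 mm apart, colours shuffled; x points along the row away from the robot. The rack is a black strip 290 x 66 x 10 mm with 22 mm high end bars.
- cup_red: red square cup fixed on the prep rack, where the red-capped bottle starts. 53 (x) x 58 x 14 mm high, walls and floor 4 mm. Origin: centre of its underside, 10 mm above the table. The four cups stand in a straight row, 56 mm apart, colours shuffled; x points along the row away from the robot. The rack is a black strip 290 x 66 x 10 mm with 22 mm high end bars.
- cup_yellow: yellow square cup fixed on the prep rack, where the yellow-capped bottle starts. 53 (x) x 58 x 14 mm high, walls and floor 4 mm. Origin: centre of its underside, 10 mm above the table. The four cups stand in a straight row, 56 mm apart, colours shuffled; x points along the row away from the robot. The rack is a black strip 290 x 66 x 10 mm with 22 mm high end bars.
- cup_white: white square cup fixed on the prep rack, where the white-capped bottle starts. 53 (x) x 58 x 14 mm high, walls and floor 4 mm. Origin: centre of its underside, 10 mm above the table. The four cups stand in a straight row, 56 mm apart, colours shuffled; x points along the row away from the robot. The rack is a black strip 290 x 66 x 10 mm with 22 mm high end bars.
- tray: fixed grey sampler tray, four square wells in a row. Origin on the table at the middle of the row; x along the row, y across. Well centres at x = -84, -28, +28, +84 mm, y = 0; each well 51 x 51 mm inside, floor at z = 8 mm, walls 5 mm thick with their top at z = 20 mm. End blocks stand at x = +132 and -132 mm.
- start_block: green end block (26 x 50 x 26 mm) fixed on one end of the tray, either end; a plain grey block of the same shape is on the other end. Origin at the centre of its underside, 8 mm above the table. It marks run position 1: the four well centres lie 48, 104, 160 and 216 mm from it along the row.

How it is judged:
By the outcome, as a careful person would: the job done as asked, in the order asked, and still so for the second after the job is handed in, with the robot touching nothing.
It also fails if it takes over 109 s, if anything falls off the work surface, if the arm or the gripper's body presses on something with over 40 N, if the wrist force passes 120 N, or if a joint passes its speed limit or range.

## Working session

There is one attempt and no reset: what is moved stays moved. The work goes in short steps, Python scripts to look and compute and a shell command to move; the robot and the scene stay as the last step left them, time stands still between calls to the robot, and variables do not carry over. Pictures are saved under pics/ and viewed, at most 14 in all, crops included, and the job is handed in when it is done.

```bash
mkdir -p pics; python3 - <<'E'
from workcell import env, grab_frame, camera_model, models
import cv2
for c in ("scene","top"):
    cv2.imwrite(f"pics/{c}0.png",grab_frame(c))
    for n in ["bottle_blue","bottle_red","bottle_yellow","bottle_white","cup_blue","cup_red","cup_yellow","cup_white","tray","start_block"]:
        print(c,n,[([round(v) for v in d["point"]],round(d["p"],2)) for d in models.search_frame(n,c)[:2]])
print(env.state()); print(camera_model("top"))
E
```

```text
scene bottle_blue [([647, -184, 59], 0.97)]
scene bottle_red [([540, -187, 62], 0.64), ([484, -184, 62], 0.3)]
scene bottle_yellow [([485, -185, 60], 0.6)]
scene bottle_white [([596, -184, 64], 0.55)]
scene cup_blue [([654, -181, 16], 0.67)]
scene cup_red [([542, -175, 18], 0.68), ([537, 198, 9], 0.23)]
scene cup_yellow [([482, -170, 23], 0.61), ([590, -176, 20], 0.37)]
scene cup_white [([592, -180, 23], 0.68), ([540, 197, 6], 0.45)]
scene tray [([542, 199, 10], 0.75)]
scene start_block [([410, 227, 37], 0.66), ([656, -181, 17], 0.28)]
top bottle_blue [([637, -194, 92], 0.82)]
top bottle_red [([532, -189, 96], 0.56)]
top bottle_yellow [([477, -188, 89], 0.87)]
top bottle_white [([583, -190, 96], 0.82)]
top cup_blue [([637, -185, 16], 0.62)]
top cup_red [([531, -186, 14], 0.75)]
top cup_yellow [([470, -189, 17], 0.58)]
top cup_white [([576, -185, 15], 0.65)]
top tray [([530, 196, 11], 0.96)]
top start_block [([401, 219, 40], 0.53)]
{'time_s': 1.1, 'qpos': array([-7.19066420e+01,  1.83107232e+01,  8.96384350e+01, -1.48709196e-03,
        7.20431835e+01, -1.14704499e+00]), 'qvel': array
[... 191 characters left out ...]
8e-02,  1.43950865e-05]), 'ee_pos': array([ 189.47076655, -542.91085494,  224.99156983]), 'ee_rot': array([1.79992372e+02, 1.56773748e-03, 1.92408613e+01]), 'force': array([ 0.26892748,  0.34728758, -0.08655163]), 'torque': array([-0.02061905,  0.02239775,  0.02484847]), 'gripper_force': 0.0, 'gripper_width': 91.18651112193498}
{'K': array([[478.70346799,   0.        , 275.02659125],
       [  0.        , 478.70346799, 204.13526466],
       [  0.        ,   0.        ,   1.        ]]), 'R': array([[-0.02595507, -0.99962764,  0.00842156],
       [-0.99712592,  0.02528845, -0.07141701],
       [ 0.07117745, -0.01025099, -0.99741099]]), 't': array([   8.45648263,  536.39047216, 1024.65703812])}
```

View pics/top0.png

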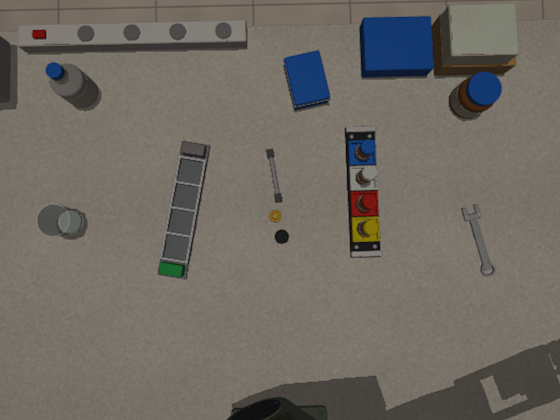

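View pics/scene0.png

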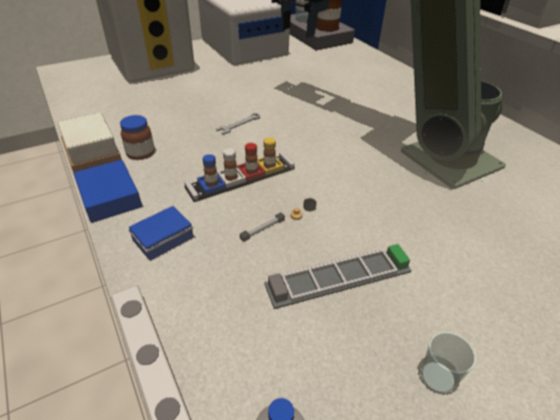

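The top view shows the rack at columns 347-380, with blue (365,150) farthest, then white, red and yellow (368,229). The tray runs from the green block (172,270), near the robot, to the grey block (194,149). The scene view agrees, so green is at the near end. I'll refine with enlarged crops.

```bash
cat > h.py <<'E'
import numpy as np, cv2
from workcell import env, grab_frame, camera_model, models
def proj(c,X):
    m=camera_model(c); p=(m["K"]@(m["R"]@np.atleast_2d(X).T+m["t"].reshape(3,1))); return (p[:2]/p[2]).T
def unproj(c,uv,z):
    m=camera_model(c); C=-m["R"].T@m["t"]; d=m["R"].T@np.linalg.inv(m["K"])@np.array([*uv,1.]); return C+d*(z-C[2])/d[2]
def blob(im,lo,hi,box):
    x0,x1,y0,y1=box; h=cv2.cvtColor(im[y0:y1,x0:x1],cv2.COLOR_BGR2HSV); return cv2.inRange(h,lo,hi)
E
python3 - <<'E'
from h import *
t=cv2.imread("pics/top0.png"); s=cv2.imread("pics/scene0.png")
a=cv2.resize(t[135:285,150:220],None,fx=4,fy=4,interpolation=cv2.INTER_CUBIC)
b=cv2.resize(t[120:260,335:395],None,fx=4.2857,fy=4.2857,interpolation=cv2.INTER_CUBIC)[:600]
cv2.imwrite("pics/c1.png",np.hstack([a,b]))
c=cv2.resize(s[240:310,260:420],None,fx=4,fy=4,interpolation=cv2.INTER_CUBIC)
d=cv2.resize(s[130:205,175:305],None,fx=4,fy=4,interpolation=cv2.INTER_CUBIC)
d=cv2.copyMakeBorder(d,0,0,0,640-d.shape[1],0)
cv2.imwrite("pics/c2.png",np.vstack([c,d]))
E
```

```text
(no output)
```

View pics/c1.png

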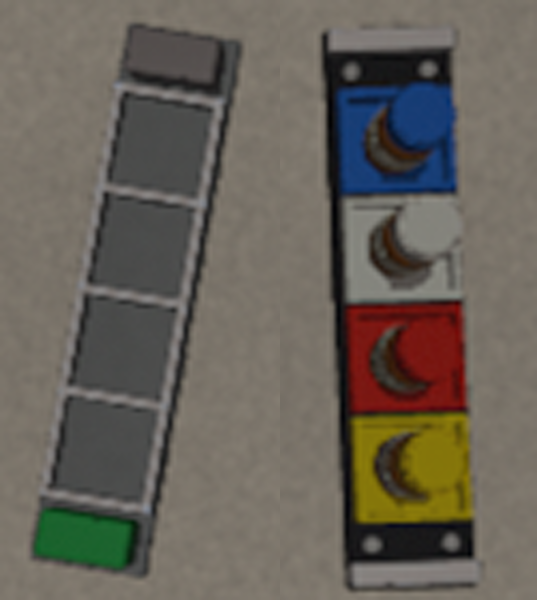

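View pics/c2.png

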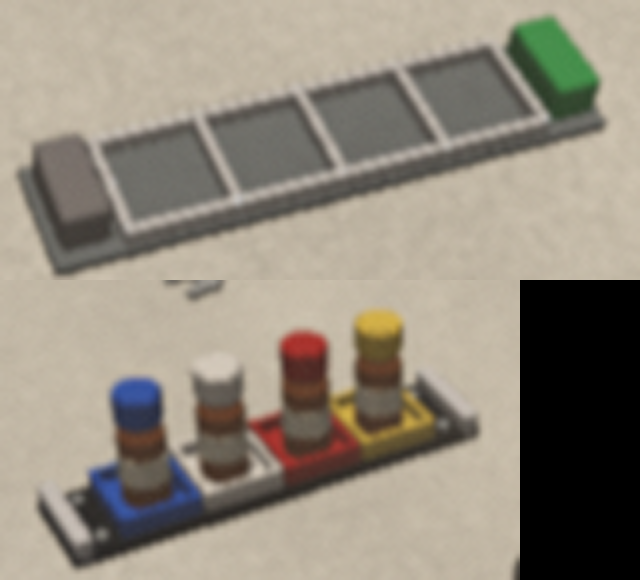

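Crop pixels:

| View | Item | Positions |
|---|---|---|
| c1 | Tray rim corners | (113,86), (226,95), (149,508), (42,497) |
| c1 | Cap tops | blue (421,116), white (431,228), red (434,352), yellow (439,457) |
| c2 | Cap tops | blue (137,392), white (217,366), red (304,345), yellow (379,323) |
| c2 | Tray rim | (93,145), (125,233), (549,118), (492,45) |

All four bottles are upright.

```bash
python3 - <<'E'
from h import *
np.set_printoptions(precision=1,suppress=True)
f=lambda p,s,o,y0=0:[o[0]+(p[0]+.5)/s-.5,o[1]+(p[1]-y0+.5)/s-.5]
T=[(113,86),(226,95),(149,508),(42,497)]; S=[(125,233),(93,145),(492,45),(549,118)]
a=np.array([unproj("top",f(p,4,(150,135)),20) for p in T]); b=np.array([unproj("scene",f(p,4,(260,240)),20) for p in S])
print(a,a.mean(0)); print(b,b.mean(0))
for q in (a,b):
    d=(q[0]+q[1]-q[2]-q[3])/2; print("len",np.linalg.norm(d),"yaw",np.degrees(np.arctan2(d[1],d[0])))
for n,p,s in zip("bwry",[(141,116),(151,228),(154,352),(159,457)],[(137,392),(217,366),(304,345),(379,323)]):
    print(n,unproj("top",f(p,4.2857,(335,120)),94),unproj("scene",f(s,4,(175,130),280),94))
# refine tray: corner fit by minAreaRect of colored cups union & green
for c,im in (("top",cv2.imread("pics/top0.png")),("scene",cv2.imread("pics/scene0.png"))):
    h=cv2.cvtColor(im,cv2.COLOR_BGR2HSV); m=cv2.inRange(h,(45,120,40),(80,255,255)); v,u=np.nonzero(m); print(c,"green",len(u),unproj(c,(u.mean(),v.mean()),32))
E
```

```text
[[647.2 204.7  20. ]
 [640.7 143.   20. ]
 [416.9 188.   20. ]
 [424.3 245.5  20. ]] [532.3 195.3  20. ]
[[650.8 205.3  20. ]
 [637.6 152.3  20. ]
 [418.4 195.1  20. ]
 [425.7 248.1  20. ]] [533.1 200.2  20. ]
len 227.378304441293 yaw -10.870099518039677
len 226.27515604030938 yaw -10.904597071440335
b [ 644.  -196.6   94. ] [ 644.9 -193.8   94. ]
w [ 590.1 -199.3   94. ] [ 591.2 -196.9   94. ]
r [ 531.  -198.3   94. ] [ 533.7 -192.9   94. ]
y [ 481.4 -198.7   94. ] [ 480.1 -193.5   94. ]
top green 284 [402.9 220.8  32. ]
scene green 148 [403.  224.4  32. ]
```

Both cameras agree. Bottles are at y≈-196 with x≈644.5, 590.5, 532.5 and 481. Wells from green outward are at (450,214), (505,203), (560,193) and (615,182). The bottles are round, so I'll keep yaw 0 throughout; tool y and z are then world -y and -z.

```bash
python3 -m crank '-1 0 0 0 0 0 9.62; -1 0 0 0 0 0 9.62; -1 45 -35 5 0 0 0; -1 45 -35 5 0 0 0; -1 45 -35 5 0 0 0; -1 45 -35 5 0 0 0; -1 45 -35 5 0 0 0; -1 45 -35 5 0 0 0; -1 45 -35 5 0 0 0; -1 45 -35 5 0 0 0' 20
```

```text
time_s: 2.35
ee_pos: [550.9, -261.6, 184.9]
ee_rot: [180.0, -0.0, 0.0]
force: [0.6, -1.2, -0.3]
gripper_width: 91.0
gripper_force: 0.0
```

```bash
python3 -m crank '-1 32 -22 10 0 0 0; -1 32 -22 10 0 0 0; -1 31 -23 10 0 0 0; -1 0 0 30 0 0 0; -1 0 0 30 0 0 0; -1 0 0 30 0 0 0; -1 0 0 21 0 0 0; -1 0 0 0 0 0 0' 20; python3 - <<'E'
from h import *
print(env.state()["ee_pos"])
cv2.imwrite("pics/g1.png",np.hstack([cv2.resize(grab_frame("top")[110:260,320:420],(400,600)),cv2.resize(grab_frame("scene")[90:240,180:280],(400,600))]))
E
```

```text
time_s: 3.35
ee_pos: [643.2, -195.5, 42.0]
ee_rot: [-179.9, 0.2, -0.0]
force: [1.0, 0.4, 1.2]
gripper_width: 91.0
gripper_force: 0.0
[ 643.20792162 -195.50716578   41.99562429]
```

View pics/g1.png

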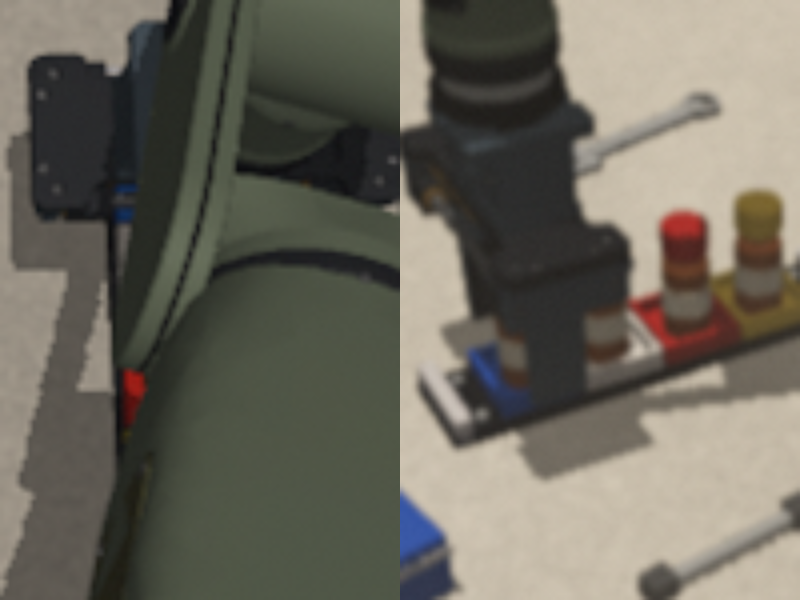

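The scene crop shows the fingers straddling the blue bottle at about (530,350), with no contact on the white bottle. Closing now.

```bash
python3 -m crank '0 0 0 0 0 0 0; 0.2 0 0 0 0 0 0; 0.5 0 0 0 0 0 0; 0.5 0 0 0 0 0 0; 0.5 0 0 0 0 0 0;0.5 0 0 0 0 0 0' 20; python3 -m crank '0.5 0 0 -5 0 0 0; 0.5 0 0 -5 0 0 0; 0.5 0 0 0 0 0 0'
```

```text
time_s: 4.2
ee_pos: [644.5, -195.9, 43.9]
ee_rot: [180.0, 0.0, 0.0]
force: [-0.7, 0.9, 0.1]
gripper_width: 34.0
gripper_force: 0.0
time_s: 4.58
ee_pos: [644.9, -196.0, 54.7]
ee_rot: [180.0, -0.1, -0.0]
force: [-0.4, -0.2, -0.9]
gripper_width: 31.5
gripper_force: 20.0
```

```bash
python3 -m crank '0.5 0 0 -30 0 0 0; 0.5 0 0 -30 0 0 0; 0.5 0 -20 -20 0 0 0; 0.5 -20 -45 0 0 0 0; 0.5 -24 -50 0 0 0 0; 0.5 -24 -50 0 0 0 0; 0.5 -24 -50 0 0 0 0; 0.5 -24 -50 0 0 0 0; 0.5 -24 -50 0 0 0 0; 0.5 -24 -45 0 0 0 0'; python3 -m crank '0.5 -20 -30 0 0 0 0; 0.5 -10 -20 0 0 0 0; 0.5 0 0 20 0 0 0; 0.5 0 0 20 0 0 0; 0.5 0 0 20 0 0 0; 0.5 0 0 10 0 0 0; 0.5 0 0 0 0 0 0; 0.5 0 0 0 0 0 0'; python3 - <<'E'
from h import *
cv2.imwrite("pics/g2.png",np.hstack([cv2.resize(grab_frame("top")[180:300,130:230],(400,480)),cv2.resize(grab_frame("scene")[200:320,320:420],(400,480))]))
E
```

```text
time_s: 5.82
ee_pos: [478.5, 166.6, 133.9]
ee_rot: [-180.0, 0.0, 0.0]
force: [0.3, -0.3, -0.8]
gripper_width: 31.5
gripper_force: 20.0
time_s: 6.82
ee_pos: [450.8, 214.5, 64.5]
ee_rot: [-180.0, -0.1, 0.0]
force: [0.3, -0.2, -0.4]
gripper_width: 31.9
gripper_force: 20.0
```

View pics/g2.png

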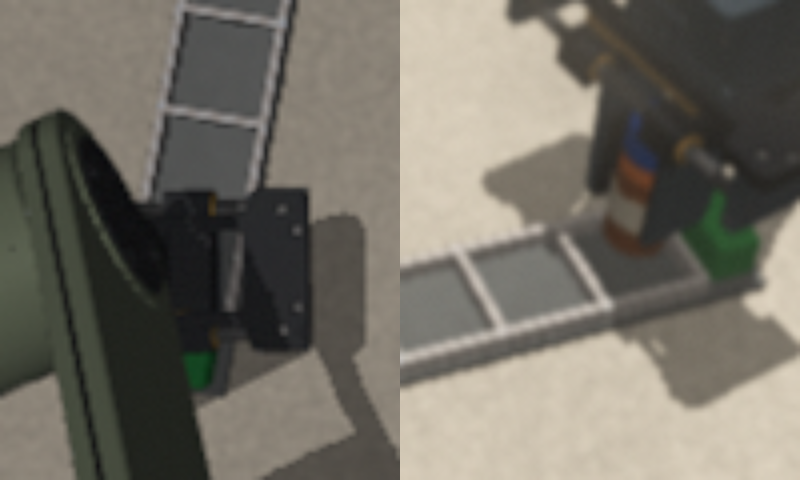

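The blue bottle is held upright over the first well, by the green block (scene crop (635,210)). Lowering it.

```bash
python3 -m crank '0.5 0 0 12 0 0 0; 0.5 0 0 8 0 0 0; 0.5 0 0 4 0 0 0; 0.5 0 0 0 0 0 0; 0.5 0 0 0 0 0 0'; python3 -m crank '0.5 0 0 1 0 0 0; 0.5 0 0 0.5 0 0 0; 0.5 0 0 0 0 0 0; 0.5 0 0 0 0 0 0'
```

```text
time_s: 7.55
ee_pos: [450.7, 214.1, 40.0]
ee_rot: [-180.0, -0.0, -0.0]
force: [0.2, 0.2, -0.0]
gripper_width: 32.0
gripper_force: 20.0
time_s: 8.05
ee_pos: [450.5, 214.1, 38.5]
ee_rot: [180.0, -0.0, 0.0]
force: [0.9, 0.1, -0.9]
gripper_width: 31.5
gripper_force: 20.0
```

```bash
python3 -m crank '0.5 0 0 0.5 0 0 0; 0.5 0 0 0.5 0 0 0; 0.5 0 0 0 0 0 0'; python3 -m crank '0.5 0 0 0.5 0 0 0; 0.5 0 0 0.5 0 0 0; 0.5 0 0 0 0 0 0'
```

```text
time_s: 8.43
ee_pos: [450.6, 214.1, 38.1]
ee_rot: [-180.0, -0.0, 0.0]
force: [-1.3, -0.8, 6.6]
gripper_width: 31.6
gripper_force: 20.0
time_s: 8.8
ee_pos: [450.7, 214.1, 38.1]
ee_rot: [-180.0, -0.0, -0.0]
force: [-3.2, -1.6, 13.1]
gripper_width: 31.4
gripper_force: 20.0
```

Floor contact is at TCP 38.1, as expected. Releasing and going for white.

```bash
python3 -m crank '0.5 0 0 -1.2 0 0 0; 0.2 0 0 0 0 0 0; 0 0 0 0 0 0 0; -0.2 0 0 0 0 0 0; -0.2 0 0 -10 0 0 0; -0.3 0 0 -25 0 0 0; -0.4 0 0 -35 0 0 0; -0.6 10 30 -17 0 0 0; -0.6 16 50 0 0 0 0; -0.6 16 50 0 0 0 0'; python3 -m crank '-0.6 20 55 0 0 0 0; -0.6 20 55 0 0 0 0; -0.6 20 55 0 0 0 0; -0.6 20 55 0 0 0 0; -0.6 20 40 0 0 0 0; -0.6 18 20 0 0 0 0; -0.6 0 0 30 0 0 0; -0.6 0 0 30 0 0 0; -0.6 0 0 20 0 0 0; -0.6 0 0 0 0 0 0'
```

```text
time_s: 10.05
ee_pos: [493.2, 83.0, 125.8]
ee_rot: [-180.0, -0.1, 0.1]
force: [-0.0, 0.4, -0.3]
gripper_width: 72.9
gripper_force: 0.0
time_s: 11.3
ee_pos: [609.4, -195.6, 43.5]
ee_rot: [-179.9, 0.2, -0.0]
force: [-0.8, -1.1, -0.2]
gripper_width: 72.9
gripper_force: 0.0
```

x overshot by 20 mm (my sum). The fingers still straddle the row freely, so I slide back and then close.

```bash
python3 -m crank '-0.6 -10 0 0 0 0 0; -0.6 -9.5 0 0 0 0 0; 0 0 0 0 0 0 0; 0.2 0 0 0 0 0 0; 0.5 0 0 0 0 0 0; 0.5 0 0 0 0 0 0; 0.5 0 0 0 0 0 0;0.5 0 0 0 0 0 0' 20
```

```text
time_s: 12.3
ee_pos: [591.1, -195.9, 44.6]
ee_rot: [180.0, -0.0, 0.0]
force: [0.1, 0.0, -0.3]
gripper_width: 31.7
gripper_force: 20.0
```

```bash
python3 -m crank '0.5 0 0 -30 0 0 0; 0.5 0 0 -30 0 0 0; 0.5 0 -20 -20 0 0 0; 0.5 -10 -45 0 0 0 0; 0.5 -10 -50 0 0 0 0; 0.5 -10 -50 0 0 0 0; 0.5 -10 -50 0 0 0 0; 0.5 -10 -50 0 0 0 0; 0.5 -10 -50 0 0 0 0; 0.5 -10 -50 0 0 0 0'; python3 -m crank '0.5 -10 -24 0 0 0 0; 0.5 -6 -10 0 0 0 0; 0.5 0 0 20 0 0 0; 0.5 0 0 20 0 0 0; 0.5 0 0 20 0 0 0; 0.5 0 0 0 0 0 0'; python3 - <<'E'
from h import *
cv2.imwrite("pics/g3.png",np.hstack([cv2.resize(grab_frame("top")[140:290,130:230],(400,600)),cv2.resize(grab_frame("scene")[180:330,320:420],(400,600))]))
E
```

```text
time_s: 13.55
ee_pos: [519.4, 171.6, 124.5]
ee_rot: [-180.0, 0.1, 0.0]
force: [0.8, 0.4, -0.7]
gripper_width: 31.4
gripper_force: 20.0
time_s: 14.3
ee_pos: [503.5, 202.3, 63.3]
ee_rot: [179.9, 0.2, -0.0]
force: [0.2, -0.2, -1.0]
gripper_width: 31.5
gripper_force: 20.0
```

View pics/g3.png

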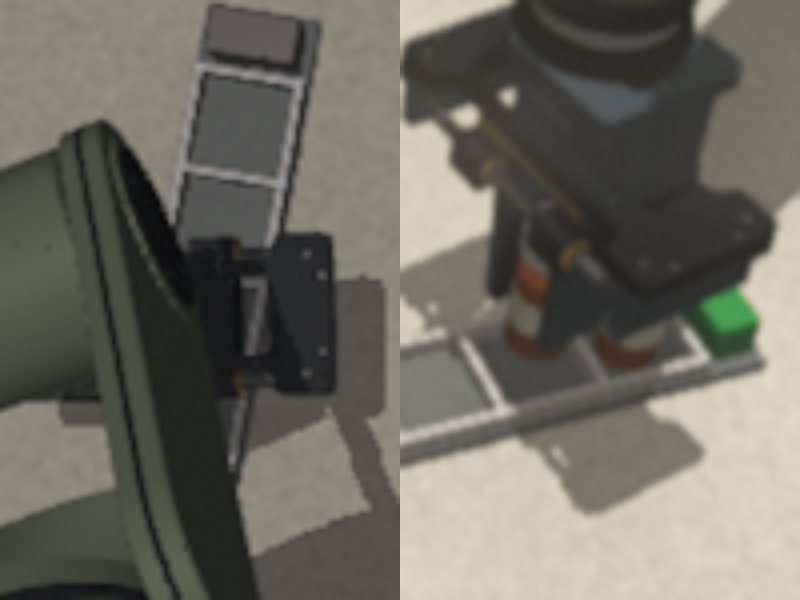

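The white bottle is upright over the second well (scene crop (535,335)); blue stands in the first (630,345). Lowering.

```bash
python3 -m crank '0.5 0 0 12 0 0 0; 0.5 0 0 8 0 0 0; 0.5 0 0 4 0 0 0; 0.5 0 0 1 0 0 0; 0.5 0 0 0.5 0 0 0; 0.5 0 0 0.5 0 0 0; 0.5 0 0 0 0 0 0; 0.5 0 0 0 0 0 0'; python3 -m crank '0.5 0 0 0.5 0 0 0; 0.5 0 0 0 0 0 0;  0.5 0 0 0 0 0 0'
```

```text
time_s: 15.4
ee_pos: [505.1, 203.1, 38.8]
ee_rot: [-180.0, -0.0, -0.0]
force: [-0.2, -0.2, -0.3]
gripper_width: 31.6
gripper_force: 20.0
time_s: 15.78
ee_pos: [505.1, 203.1, 38.5]
ee_rot: [-180.0, -0.0, -0.0]
force: [-1.7, -0.1, 4.2]
gripper_width: 31.5
gripper_force: 20.0
```

```bash
python3 -m crank '0.5 0 0 0 0 0 0; 0.2 0 0 0 0 0 0; 0 0 0 0 0 0 0; -0.2 0 0 0 0 0 0; -0.2 0 0 -10 0 0 0; -0.3 0 0 -25 0 0 0; -0.4 0 0 -35 0 0 0; -0.6 3 30 -17 0 0 0; -0.6 3 50 0 0 0 0; -0.6 3 50 0 0 0 0'; python3 -m crank '-0.6 3 55 0 0 0 0; -0.6 3 55 0 0 0 0; -0.6 3 55 0 0 0 0; -0.6 3 55 0 0 0 0; -0.6 3 35 0 0 0 0; -0.6 3 14 0 0 0 0; -0.6 0 0 0 0 0 0; -0.6 0 0 0 0 0 0'
```

```text
time_s: 17.02
ee_pos: [514.4, 72.0, 126.3]
ee_rot: [-180.0, -0.1, 0.1]
force: [-0.1, 0.4, -0.4]
gripper_width: 73.1
gripper_force: 0.0
time_s: 18.02
ee_pos: [531.8, -194.5, 125.2]
ee_rot: [-180.0, 0.0, 0.1]
force: [-0.1, -0.2, 0.1]
gripper_width: 72.8
gripper_force: 0.0
```

Down 81 mm, centre y and close.

```bash
python3 -m crank '-0.6 0.5 1 30 0 0 0; -0.6 0 0 30 0 0 0; -0.6 0 0 21 0 0 0; -0.6 0 0 0 0 0 0; 0 0 0 0 0 0 0; 0.2 0 0 0 0 0 0; 0.5 0 0 0 0 0 0; 0.5 0 0 0 0 0 0; 0.5 0 0 0 0 0 0;0.5 0 0 0 0 0 0' 20
```

```text
time_s: 19.27
ee_pos: [532.6, -197.0, 44.4]
ee_rot: [180.0, -0.0, -0.0]
force: [-0.3, -0.5, 2.7]
gripper_width: 31.4
gripper_force: 20.0
```

```bash
python3 -m crank '0.5 0 0 -30 0 0 0; 0.5 0 0 -30 0 0 0; 0.5 0 -20 -20 0 0 0; 0.5 3 -45 0 0 0 0; 0.5 3 -50 0 0 0 0; 0.5 3 -50 0 0 0 0; 0.5 3 -50 0 0 0 0; 0.5 3 -50 0 0 0 0; 0.5 3 -50 0 0 0 0; 0.5 3 -50 0 0 0 0'; python3 -m crank '0.5 3 -18 0 0 0 0; 0.5 3 -7 0 0 0 0; 0.5 0 0 20 0 0 0; 0.5 0 0 20 0 0 0; 0.5 0 0 20 0 0 0; 0.5 0 0 0 0 0 0; 0.5 0 0 0 0 0 0'; python3 - <<'E'
from h import *
cv2.imwrite("pics/g4.png",np.hstack([cv2.resize(grab_frame("top")[140:290,130:230],(400,600)),cv2.resize(grab_frame("scene")[180:330,290:390],(400,600))]))
E
```

```text
time_s: 20.52
ee_pos: [553.3, 169.6, 123.9]
ee_rot: [180.0, 0.0, 0.0]
force: [0.6, -0.3, -0.6]
gripper_width: 31.8
gripper_force: 20.0
time_s: 21.4
ee_pos: [560.1, 192.4, 64.8]
ee_rot: [180.0, -0.1, -0.1]
force: [0.2, 0.7, -0.1]
gripper_width: 31.6
gripper_force: 20.0
```

View pics/g4.png

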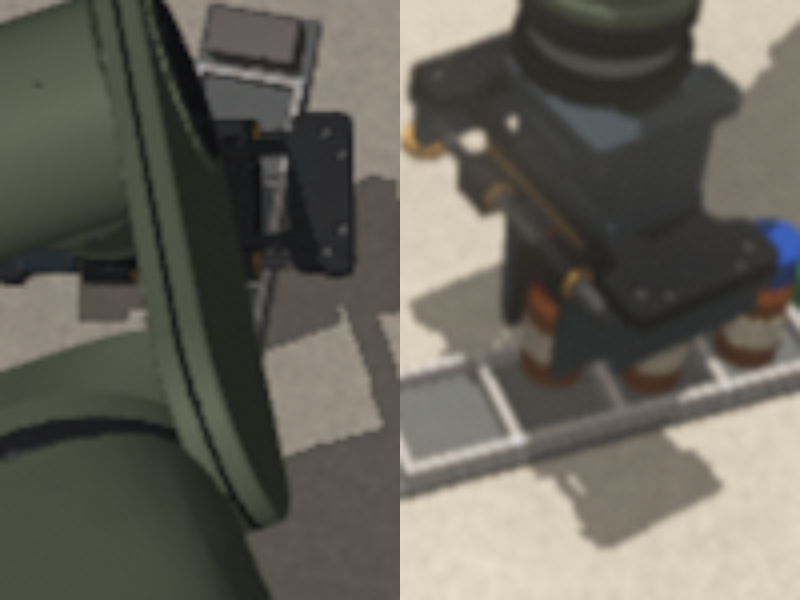

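The red bottle is upright over the third well (scene crop (550,365)); white (650,370) and blue (750,340) stand in theirs. Lowering.

```bash
python3 -m crank '0.5 0 0 12 0 0 0; 0.5 0 0 8 0 0 0; 0.5 0 0 4 0 0 0; 0.5 0 0 1 0 0 0; 0.5 0 0 0.5 0 0 0; 0.5 0 0 0.5 0 0 0; 0.5 0 0 0 0 0 0; 0.5 0 0 0 0 0 0'; python3 -m crank '0.5 0 0 0.5 0 0 0; 0.5 0 0 0 0 0 0;  0.5 0 0 0 0 0 0'
```

```text
time_s: 22.5
ee_pos: [559.7, 193.2, 38.4]
ee_rot: [-180.0, -0.0, -0.0]
force: [-0.1, 0.7, 1.4]
gripper_width: 31.8
gripper_force: 20.0
time_s: 22.88
ee_pos: [559.7, 193.2, 38.4]
ee_rot: [-180.0, -0.0, -0.0]
force: [-0.7, -0.6, 5.1]
gripper_width: 31.5
gripper_force: 20.0
```

```bash
python3 -m crank '0.5 0 0 0 0 0 0; 0.2 0 0 0 0 0 0; 0 0 0 0 0 0 0; -0.2 0 0 0 0 0 0; -0.2 0 0 -10 0 0 0; -0.3 0 0 -25 0 0 0; -0.4 0 0 -35 0 0 0; -0.6 -9 30 -17 0 0 0; -0.6 -9 50 0 0 0 0; -0.6 -9 50 0 0 0 0'; python3 -m crank '-0.6 -9 55 0 0 0 0; -0.6 -9 55 0 0 0 0; -0.6 -9 55 0 0 0 0; -0.6 -9 55 0 0 0 0; -0.6 -9 30 0 0 0 0; -0.6 -7 9 0 0 0 0; -0.6 0 0 0 0 0 0; -0.6 0 0 0 0 0 0'
```

```text
time_s: 24.12
ee_pos: [532.5, 62.1, 125.7]
ee_rot: [180.0, -0.1, 0.1]
force: [1.1, -0.1, 0.2]
gripper_width: 72.9
gripper_force: 0.0
time_s: 25.12
ee_pos: [480.8, -194.8, 124.8]
ee_rot: [-180.0, -0.0, 0.1]
force: [0.2, -0.6, 0.9]
gripper_width: 73.1
gripper_force: 0.0
```

```bash
python3 -m crank '-0.6 0 0 30 0 0 0; -0.6 0 0 30 0 0 0; -0.6 0 0 21 0 0 0; -0.6 0 0 0 0 0 0; 0 0 0 0 0 0 0; 0.2 0 0 0 0 0 0; 0.5 0 0 0 0 0 0; 0.5 0 0 0 0 0 0; 0.5 0 0 0 0 0 0;0.5 0 0 0 0 0 0' 20
```

```text
time_s: 26.38
ee_pos: [480.6, -196.0, 43.9]
ee_rot: [180.0, -0.0, -0.0]
force: [-0.8, 0.7, 3.3]
gripper_width: 31.9
gripper_force: 20.0
```

```bash
python3 -m crank '0.5 0 0 -30 0 0 0; 0.5 0 0 -30 0 0 0; 0.5 0 -20 -20 0 0 0; 0.5 16 -45 0 0 0 0; 0.5 16 -50 0 0 0 0; 0.5 16 -50 0 0 0 0; 0.5 16 -50 0 0 0 0; 0.5 16 -50 0 0 0 0; 0.5 16 -50 0 0 0 0; 0.5 16 -50 0 0 0 0'; python3 -m crank '0.5 14 -9 0 0 0 0; 0.5 8.5 -4 0 0 0 0; 0.5 0 0 20 0 0 0; 0.5 0 0 20 0 0 0; 0.5 0 0 20 0 0 0; 0.5 0 0 0 0 0 0; 0.5 0 0 0 0 0 0'; python3 - <<'E'
from h import *
cv2.imwrite("pics/g5.png",np.hstack([cv2.resize(grab_frame("top")[120:270,130:230],(400,600)),cv2.resize(grab_frame("scene")[180:330,260:360],(400,600))]))
E
```

```text
time_s: 27.62
ee_pos: [592.6, 170.7, 123.2]
ee_rot: [180.0, 0.0, 0.0]
force: [0.5, -0.4, 0.2]
gripper_width: 31.5
gripper_force: 20.0
time_s: 28.5
ee_pos: [615.4, 181.6, 64.3]
ee_rot: [-180.0, -0.0, -0.0]
force: [0.2, 0.7, 0.4]
gripper_width: 31.4
gripper_force: 20.0
```

View pics/g5.png

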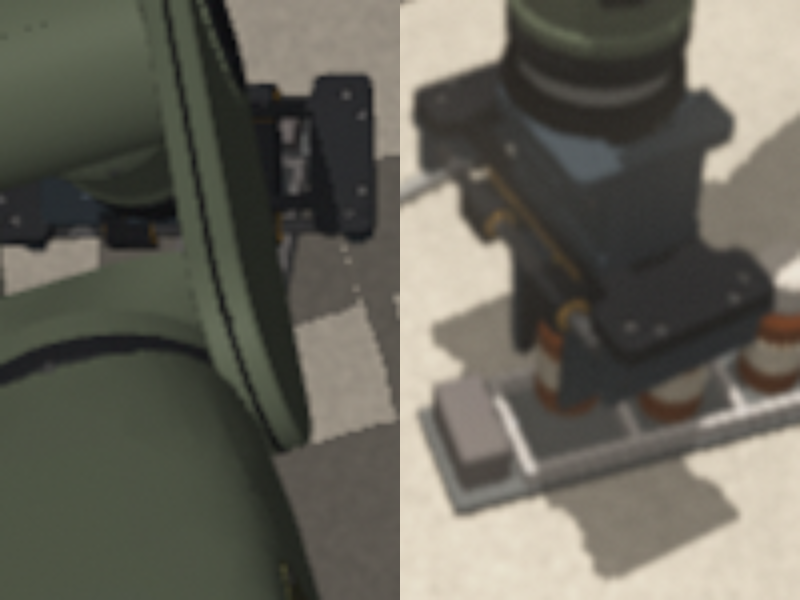

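The yellow bottle is upright over the fourth well (scene crop (565,395)), beside the grey block. Lowering.

```bash
python3 -m crank '0.5 0 0 12 0 0 0; 0.5 0 0 8 0 0 0; 0.5 0 0 4 0 0 0; 0.5 0 0 1 0 0 0; 0.5 0 0 0.5 0 0 0; 0.5 0 0 0.5 0 0 0; 0.5 0 0 0 0 0 0; 0.5 0 0 0 0 0 0'; python3 -m crank '0.5 0 0 0.5 0 0 0; 0.5 0 0 0 0 0 0;  0.5 0 0 0 0 0 0'
```

```text
time_s: 29.6
ee_pos: [615.2, 182.1, 37.9]
ee_rot: [-180.0, -0.0, -0.0]
force: [-0.5, 0.4, 0.9]
gripper_width: 31.6
gripper_force: 20.0
time_s: 29.98
ee_pos: [615.2, 182.2, 37.9]
ee_rot: [-180.0, -0.1, -0.0]
force: [-1.8, -0.2, 5.5]
gripper_width: 31.5
gripper_force: 20.0
```

```bash
python3 -m crank '0.5 0 0 0 0 0 0; 0.2 0 0 0 0 0 0; 0 0 0 0 0 0 0; -0.2 0 0 0 0 0 0; -0.2 0 0 -10 0 0 0; -0.3 0 0 -25 0 0 0; -0.4 0 0 -35 0 0 0; -0.4 0 30 -30 0 0 0; -0.4 0 50 -20 0 0 0; -0.4 0 50 0 0 0 0'; python3 -m crank '-0.4 -10 55 0 0 0 0; -0.4 -10 55 0 0 0 0; -0.4 -10 55 0 0 0 0; -0.4 -10 55 0 0 0 0; -0.4 -10 55 0 0 0 0; -0.4 -10 55 0 0 0 0; -0.4 0 0 0 0 0 0; -0.4 0 0 0 0 0 0'; python3 - <<'E'
from h import *
cv2.imwrite("pics/g6.png",np.hstack([cv2.resize(grab_frame("top")[135:285,140:220],(320,600)),cv2.resize(grab_frame("scene")[200:320,255:425],(480,339)).copy().__class__((600,480,3),np.uint8) if 0 else cv2.copyMakeBorder(cv2.resize(grab_frame("scene")[200:320,255:425],(480,339)),0,261,0,0,0)]))
E
```

```text
time_s: 31.22
ee_pos: [616.3, 51.2, 160.2]
ee_rot: [-180.0, -0.3, 0.1]
force: [-0.2, -0.8, -0.0]
gripper_width: 63.9
gripper_force: 0.0
time_s: 32.22
ee_pos: [554.9, -277.6, 157.5]
ee_rot: [-180.0, -0.0, -0.0]
force: [-0.7, -0.3, -0.5]
gripper_width: 63.7
gripper_force: 0.0
```

View pics/g6.png

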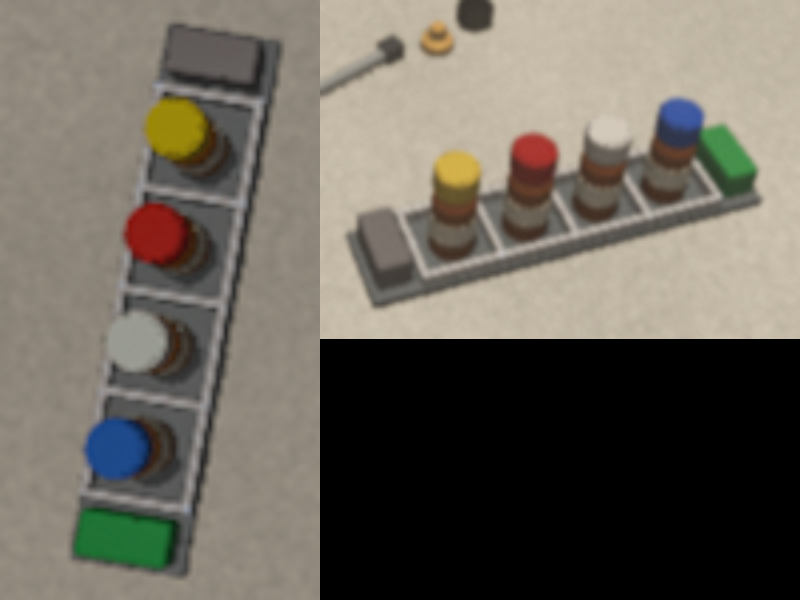

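Both views show all four bottles upright and inside their wells. From the green block outward they are blue (118,447), white (140,342), red (155,233) and yellow (178,128), ending beside the grey block.

```bash
python3 -c "
from workcell import env
print(env.job_done())"
```

```text
the job is handed in; nothing more can be done
None
```

All four bottles stand upright in the tray in reverse order (blue next to the green block, then white, red and yellow next to the grey block), confirmed in both camera views; the job was handed in at about 32 s.

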